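Close the bench test kiln and click its programme selector to the seventh mark

ROBOT

A 6-joint arm with a two-finger parallel gripper is mounted at the origin on a cart in front of the work surface, level with it; the furniture and walls round the work are solid. World frame = base frame: x ahead of the robot, y to its left, z up, the work surface at z = 0. Lengths are in mm, angles in rad, forces in N, time in s.
With the tool pointing down it reaches from about 350 to 875 mm from the base axis. Payload 4.2 kg.
Tool frame: the origin (TCP) lies midway between the tips of the shut fingers; the grasp point (between the pads) lies 19 mm behind it (arm.tcp_to_grasp is the distance from the TCP to the grasp point, in mm); z points along the fingers, y is the line along which they close (so a half turn about z gives the same grasp; the last joint's range is limited). The gripper opens to 85 mm and grips with 20 to 120 N. Pads are 22 mm wide; open, the fingers measure 114 mm over their backs; the gripper's body (76 mm by 85 mm) begins 54 mm behind the grasp point. The pads swing forward as they close: fully open they stand 13 mm farther back than shut.
Start: joints at [1.591, 0.385, 0.008, 0, -1.194, -0.259], TCP at [147.804, 607.251, 231.312] pointing down, gripper open.
Joint ranges: [-3.14, 3.14], [-1.21, 2.06], [-1.07, 1.41], [-3.16, 2.05], [-2.99, -0.16], [-3.1, 3.1]. Speed limits (rad/s): [2.79, 2.79, 3.14, 3.14, 3.14, 3.14].

INTERFACE

Orientations are given as a unit quaternion [x, y, z, w].
In Python, from bench import arm, imaging, job, models gives the robot as it stands.
- The arm moves only by the tool arm_command, never from a script. Its argument "rows" is a list of rows, each an object with "grip": the opening, from 0 (shut) to 1 (fully open); "linear": the shift along the tool's x, y, z in mm, a list of three; "rot": the turn, a rotation vector about the tool's x, y, z in rad, a list of three. In form: [{"grip": grip, "linear": [tx, ty, tz], "rot": [rx, ry, rz]}, ...]. A call has 1 to 10 rows; each row is the pose to reach, as a shift and turn from the pose commanded when the call began, along the tool's axes at that moment; what a row does not reach only later rows make up. A row lasts 1/8 s, in which the tool goes at most 62.5 mm and 10.7 degrees, less where a joint would pass 70% of its speed; a pose out of reach is approached as far as the arm can. A call with a gripper value outside its range is refused whole. The fingers move at their own pace and stop on an object; the grip force is fixed at half the most. Time passes only in rows, so rows that repeat a pose let the fingers close. It gives the time, the measured TCP pose, the force, the opening and the grip force at its end, in the units of the state.
- arm.read_state(): the state, without advancing time (a new reading comes with each control period).
- imaging.get_image(name): name is "scene" or "top" or "wrist"; returns a dict with "frame" (420x560x3 uint8, red, green, blue), "fx", "fy", "cx", "cy" (pixels), "extrinsics" (4x4, takes a point from world to camera coordinates); the wrist camera has in their place "T_tool_cam" (4x4, takes a point from camera to tool coordinates, whose origin is the TCP and whose axes are the flange's). Camera axes: x right, y down, z forward; pixel columns grow to the right and rows downward; lengths in mm; the calibration is good to about 2 mm. A picture is of the moment at which its call begins: read the wrist's pose just before it. There is no depth.
- job.job_done(): hands the job in; it is judged then, once.
Trained networks look in a picture, given as the dict that the camera call returned (one of the last four; its "shot" number tells which), for a name from the list of things; names that differ only in an ending like _2 or _b are one class to them, and where a whole thing is asked for, a point or a joint stands for the part that bears it (a point fixed in the world has none). Each returns a list of dicts, best first, with "score" (0 to 1); they miss things now and then, are a little off and sometimes report something else, mostly with a low value. They report only what shows in the picture. A call takes as long as a camera call.
- models.spot_in(picture, query): "rect" ([left, top, right, bottom] in pixels, round what is visible of it).
- models.tip_of(picture, query): "pixel" ([column, row] in pixels: a listed point, or the origin of a listed thing).
The state is a dict: "clock": time; "joints": joint angles; "joint_vel": joint speeds; "joint_efforts": joint torques, N m; "position": TCP position; "ee_rot": TCP orientation; "contact_force": force on the tool from outside, world axes, zero at the start; "wrist_torque": the same for the moment, N m; "gripper_width": finger opening in mm; "grasp_force": force on a finger pad.
Only numpy, scipy, OpenCV 4.12 (cv2) and the standard library are available. Lean on these libraries where they do the work, as an engineer would, in place of code of your own. Each camera call takes 0.05 s, during which the arm holds its last target. There are 200 camera calls.

TASK

Close the small loaded test kiln: pick up its round lid by the wooden handle and lower it gently onto the kiln's rim, so that it lies flat and centred over the opening; the firebrick chips easily and the rim's height differs from day to day, so feel for it rather than letting the lid drop. Then turn the black programme selector on the control box clockwise, click by click, until it rests at the seventh mark of its scale, and let go. Leave the roll of masking tape and the grey beaker where they are.

Things in the scene. Friction and masses are not known exactly. Their poses are not given: they have to be found in the camera images.
- kiln: Small round bench test kiln with its control box, one fixed unit. Origin at table height under the kiln's centre; z up; -x points from the kiln to the control box, roughly towards the robot. Floor pan 170 mm in diameter, 50 mm high; on it a round wall 152 mm in diameter, opening 110 mm. The wall's flat rim lies between 80 and 115 mm above the table, its height not given. All is rigid to the touch.
- kiln_centre (a point): Point on the kiln's upright axis, 50 mm above the table (chamber floor, below the rim; a clay disc and a tile lie there). The lid belongs centred over it. Axes as kiln.
- panel_centre (a point): Centre of the control box's flat top, 62 mm above the table; axes as kiln. Box 140 mm along x, 120 mm along y. Selector axis 10 mm from here to -x. Ten black ticks stand in a half circle round the selector, from its +y side (first) over +x to -y (tenth); the first, fifth and tenth are longer.
- lid_grip (a point): Centre of the wooden grip of the loose lid, 64 mm above the lid's underside, on its axis; z up. Lid: cream firebrick disc in a steel band, 152 mm in diameter, 28 mm thick, flat below, 0.3 to 0.6 kg; starts flat on the table, right of the control box (-y side). Straight grip along this point's y: 18 mm wide, 18 mm high, 86 mm long, on two posts; 27 mm of air below it.
- lid: The same lid; origin at the centre of its underside, z up, y along the grip.
- selector (a joint): Programme selector in rad, growing clockwise as seen from above. Ten click stops 0.349 rad (20 degrees) apart: 0 at the first mark, 2.094 at the seventh, 3.142 at the tenth (end stop). It starts at one of the first four marks. A sprung ball draws it into the nearest stop when let go; passing a click takes about 0.14 N m.
- selector_grip (a point): Centre of the selector's black bar grip on its upright turning axis, 84 mm above the table. Bar 16 mm wide, 50 mm long plus a pointed 6 mm nose with a white line, top at 95 mm; below it a round skirt 62 mm in diameter, top at 71 mm. x runs along the bar to the nose and turns with it; z up. At 0 the nose points along the kiln's +y, at 3.142 along -y.
- tape: Bystander: loose roll of masking tape lying flat, 98 mm in diameter, 25 mm high, left of the control box (+y side); origin at the centre of its underside.
- beaker: Bystander: loose grey beaker, 65 mm in diameter, 83 mm high, standing left of the tape; origin at the centre of its underside.

How it is judged (in metres and radians):
On the way, in this order (a step that is already met when the one before it is completed fails the run):
1. the lid lies flat and centred on the kiln's rim and has been let go (horizontal distance between lid_grip and kiln_centre below 0.01 m and angle between lid_grip's own z axis and vertical below 0.035 rad and contact force between the fingers and lid below 0.1 N and contact force between lid and kiln above 0.5 N), for 0.3 s.
2. the selector stands at the seventh mark (value of joint selector between 1.994 and 2.194 rad), for 0.3 s.
At the end, for the whole second after the job is handed in: The lid rests on the kiln's rim, level within 2 degrees and centred on the kiln within 10 mm, still and not held; the selector rests at its seventh mark (2.094 rad, within 0.10 rad) (all of step 1 and all of step 2 and linear speed of lid below 0.01 m/s and velocity of joint selector between -0.05 and 0.05 rad/s); the robot touches nothing.
It fails at once if the lid is let fall (moves faster than 0.4 m/s with no finger on it, a drop of 8 mm or more) or banged on the kiln with more than 100 N (contact force between lid and kiln above 100 N or (contact force between the fingers and lid below 0.1 N and linear speed of lid above 0.4 m/s)).
It fails at once if the roll of tape or the beaker is pushed more than 30 mm (distance of any of tape, beaker from where it was at the start of the episode above 0.03 m).
It also fails if it takes over 58 s, if anything falls off the work surface, if the arm or the gripper's body presses on something with over 40 N, if the wrist force passes 120 N, or if a joint passes its speed limit or range.

## Working session

There is one attempt and no reset: what is moved stays moved. The work goes in short steps, Python scripts to look and compute and a tool call to move; the robot and the scene stay as the last step left them, time stands still between calls to the robot, and variables do not carry over. Pictures are saved under pics/ and viewed, at most 10 in all, crops included, and the job is handed in when it is done.

Besides the shell and the picture viewer there is one more tool, called after ">>>" as a command line: name --argument value ..., lists and objects as JSON in quotes. arm_command: Moves the arm, as the interface text tells. Its arguments: {"type":"object","properties":{"rows":{"type":"array"}},"required":["rows"]}

```bash
ls; mkdir -p pics; cat > h.py <<'E'
import numpy as np, cv2
from scipy.spatial.transform import Rotation as R
from bench import arm, imaging, job, models
def save(p,n): cv2.imwrite('pics/'+n, cv2.cvtColor(p['frame'],cv2.COLOR_RGB2BGR))
def w2c(p,st=None):
    if 'extrinsics' in p: return np.array(p['extrinsics'])
    T=np.eye(4); T[:3,:3]=R.from_quat(st['ee_rot']).as_matrix(); T[:3,3]=st['position']
    return np.linalg.inv(T@np.array(p['T_tool_cam']))
def atz(p,px,z,st=None):
    E=w2c(p,st); C=np.linalg.inv(E)
    d=C[:3,:3]@np.array([(px[0]-p['cx'])/p['fx'],(px[1]-p['cy'])/p['fy'],1]); o=C[:3,3]
    return (o+d*(z-o[2])/d[2]).round(1)
def proj(p,X,st=None):
    c=w2c(p,st)@np.append(X,1); return [round(c[0]/c[2]*p['fx']+p['cx'],1),round(c[1]/c[2]*p['fy']+p['cy'],1)]
E
cat > a.py <<'E'
from h import *
st=arm.read_state(); print({k:np.round(v,3).tolist() for k,v in st.items()})
Z=dict(kiln_centre=50,panel_centre=62,lid_grip=64,selector_grip=84,tape=0,beaker=0,lid=0)
ims=[]
for n in ('top','scene'):
    p=imaging.get_image(n); ims.append(p['frame']); save(p,n+'.png')
    for q,z in Z.items():
        for r in models.tip_of(p,q)[:2]: print(n,q,round(r['score'],2),np.round(r['pixel'],1),atz(p,r['pixel'],z))
    for q in ('kiln','lid','selector'):
        for r in models.spot_in(p,q)[:1]: print(n,q,round(r['score'],2),np.round(r['rect'],1))
E
python3 a.py
```

```text
pics
{'clock': 0.0, 'joints': [1.591, 0.386, 0.007, -0.0, -1.194, -0.259], 'joint_vel': [-0.001, -0.0, 0.001, 0.001, -0.001, -0.003], 'joint_efforts': [0.0, -39.229, 18.84, 4.186, -0.005, -0.0], 'position': [147.677, 606.693, 230.212], 'ee_rot': [0.993, -0.119, -0.0, 0.001], 'contact_force': [0.278, 0.902, -0.087], 'wrist_torque': [0.04, 0.05, -0.022], 'grasp_force': 0.0, 'gripper_width': 85.297}
top kiln_centre 0.75 [294.3 169.4] [ 676.8 -101.5   50. ]
top panel_centre 0.92 [296.4 231.6] [ 483.  -105.3   62. ]
top panel_centre 0.39 [297.2 171.1] [ 668.3 -109.6   62. ]
top lid_grip 0.57 [377.1 253.4] [ 417.2 -343.8   64. ]
top selector_grip 0.81 [295.6 236. ] [ 467.3 -101.7   84. ]
top tape 0.93 [192.9 259.9] [403.9 210.3   0. ]
top tape 0.22 [368.2 254.4] [ 419.1 -330.4    0. ]
top beaker 0.96 [161.8 257.2] [412.5 305.7   0. ]
top lid 0.64 [367.8 253.8] [ 421.  -329.2    0. ]
top lid 0.58 [344.9 231.7 397.  278.6]
top selector 0.59 [285.5 226.  308.5 247.9]
scene kiln_centre 0.7 [328.1 200.2] [669.7 -98.5  50. ]
scene panel_centre 0.84 [288.6 228.7] [ 485.2 -103.    62. ]
scene lid_grip 0.89 [336.1 283.7] [ 423.4 -327.7   64. ]
scene selector_grip 0.74 [281.5 225.5] [464.  -94.4  84. ]
scene tape 0.6 [194.3 205.6] [397.3 219.    0. ]
scene tape 0.57 [333.8 303.2] [ 412.1 -336.5    0. ]
scene lid 0.59 [331.5 303.2] [ 407.8 -332.2    0. ]
scene kiln 0.95 [254.  170.3 357.5 266.5]
scene lid 0.68 [303.6 277.2 363.  324.4]
scene selector 0.56 [272.8 219.1 289.5 242.2]
```

View pics/top.png

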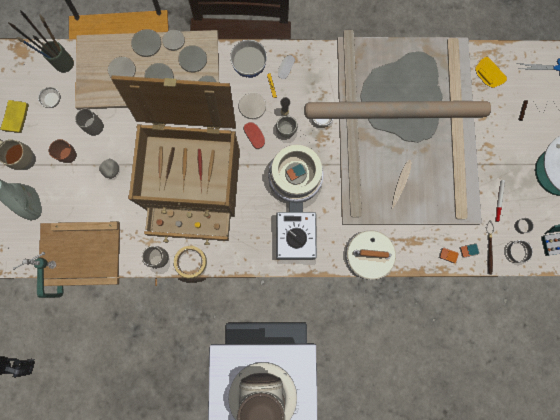

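View pics/scene.png

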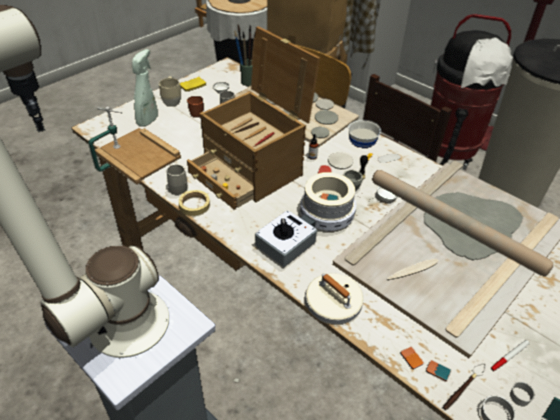

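The top view shows the kiln at about (297,172), the selector at (296,238), and the lid at (371,254) with its grip running left to right, which is along world y. The scene view agrees. I'll set off towards the lid, going round in front of the toolbox.

>>> arm_command --rows '[{"grip": 1, "linear": [310, 292, -30], "rot": [0, 0, 1.33]}, {"grip": 1, "linear": [310, 292, -30], "rot": [0, 0, 1.33]}, {"grip": 1, "linear": [310, 292, -30], "rot": [0, 0, 1.33]}, {"grip": 1, "linear": [310, 292, -30], "rot": [0, 0, 1.33]}, {"grip": 1, "linear": [310, 292, -30], "rot": [0, 0, 1.33]}, {"grip": 1, "linear": [310, 292, -30], "rot": [0, 0, 1.33]}, {"grip": 1, "linear": [310, 292, -30], "rot": [0, 0, 1.33]}, {"grip": 1, "linear": [310, 292, -30], "rot": [0, 0, 1.33]}]'

```text
clock: 2.1
position: [381.2, 247.8, 261.9]
ee_rot: [-0.706, 0.709, -0.0, 0.001]
contact_force: [-0.1, 0.3, -0.0]
gripper_width: 85.0
grasp_force: 0.0
```

>>> arm_command --rows '[{"grip": 1, "linear": [580, -35, 0], "rot": [0, 0, 0]}, {"grip": 1, "linear": [580, -35, 0], "rot": [0, 0, 0]}, {"grip": 1, "linear": [580, -35, 0], "rot": [0, 0, 0]}, {"grip": 1, "linear": [580, -35, 0], "rot": [0, 0, 0]}, {"grip": 1, "linear": [580, -35, 0], "rot": [0, 0, 0]}, {"grip": 1, "linear": [580, -35, 0], "rot": [0, 0, 0]}, {"grip": 1, "linear": [580, -35, 0], "rot": [0, 0, 0]}, {"grip": 1, "linear": [580, -35, 0], "rot": [0, 0, 0]}, {"grip": 1, "linear": [580, -35, 0], "rot": [0, 0, 0]}, {"grip": 1, "linear": [580, -35, 0], "rot": [0, 0, 0]}]'

```text
clock: 3.35
position: [416.5, -332.0, 260.4]
ee_rot: [-0.707, 0.707, 0.0, -0.0]
contact_force: [0.4, 0.5, 0.8]
gripper_width: 85.4
grasp_force: 0.0
```

```bash
cat > w.py <<'E'
from h import *
import sys
st=arm.read_state(); p=imaging.get_image('wrist'); save(p,sys.argv[1]+'.png')
print(st['clock'],np.round(st['position'],1),np.round(st['ee_rot'],3),np.round(p['T_tool_cam'],2).tolist(),p['fx'])
Z=dict(kiln_centre=50,panel_centre=62,lid_grip=64,selector_grip=84,lid=0)
for q,z in Z.items():
    for r in models.tip_of(p,q)[:1]: print(q,round(r['score'],2),np.round(r['pixel'],1),atz(p,r['pixel'],z,st))
for q in ('kiln','lid','selector'):
    for r in models.spot_in(p,q)[:1]: print(q,round(r['score'],2),np.round(r['rect'],1))
E
python3 w.py w1
```

```text
3.35 [ 416.5 -332.   260.4] [-0.707  0.707  0.    -0.   ] [[0.0, -0.96, -0.27, 67.67], [1.0, 0.0, -0.0, -0.56], [0.0, -0.27, 0.96, -143.36], [0.0, 0.0, 0.0, 1.0]] 311.50289366811177
panel_centre 0.62 [234.9 359.4] [ 473.6 -100.7   62. ]
lid_grip 0.92 [279.9 192.3] [ 414.9 -325.9   64. ]
lid 0.65 [280.6 192.3] [ 413.6 -312.     0. ]
kiln 0.59 [ 44.2 280.4 284.7 418.6]
lid 0.83 [214.5 121.2 345.  241. ]
selector 0.66 [223.5 342.9 264.9 354.8]
```

View pics/w1.png

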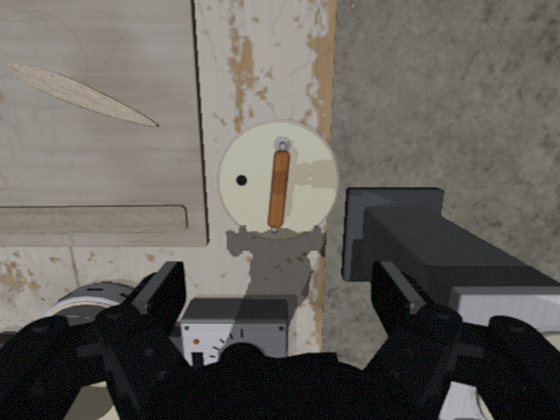

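The wrist view shows the lid disc centred near (280,181). The wooden bar runs from (282,150) to (275,228), a tilt of about 5°. I'll get its centre and angle by segmentation.

```bash
cat > lid.py <<'E'
from h import *
st=arm.read_state(); p=imaging.get_image('wrist'); f=p['frame']
hsv=cv2.cvtColor(f,cv2.COLOR_RGB2HSV)
rc=[int(v) for v in models.spot_in(p,'lid')[0]['rect']]
m=np.zeros(f.shape[:2],np.uint8); a,b,c,d=rc
m[b:d,a:c]=cv2.inRange(hsv[b:d,a:c],(3,130,60),(16,255,255))
n,l,s,ce=cv2.connectedComponentsWithStats(m); i=1+np.argmax(s[1:,4])
r=cv2.minAreaRect(np.argwhere(l==i)[:,::-1].astype(np.float32)); bx=cv2.boxPoints(r)
print('bar',s[i],r)
W=np.array([atz(p,q,70,st) for q in bx]); print(W.tolist(),W.mean(0))
print('lid rect',rc,'centre z28',atz(p,((a+c)/2,(b+d)/2),28,st),'corners',atz(p,(a,b),28,st),atz(p,(c,d),28,st))
E
python3 lid.py
```

```text
bar [ 269  148   20   76 1025] ((278.371826171875, 185.8104705810547), (14.02638053894043, 75.53287506103516), 6.170175075531006)
[[429.2, -288.6, 70.0], [420.3, -371.9, 70.0], [405.5, -370.4, 70.0], [413.4, -286.9, 70.0]] [ 417.1  -329.45   70.  ]
lid rect [215, 116, 342, 236] centre z28 [ 416.9 -334.8   28. ] corners [ 490.8 -404.4   28. ] [ 334.8 -257.5   28. ]
```

>>> arm_command --rows '[{"grip": 1, "linear": [-2, -1, 60], "rot": [0, 0, 0.1]}, {"grip": 1, "linear": [-2, -1, 120], "rot": [0, 0, 0.1]}, {"grip": 1, "linear": [-2, -1, 170], "rot": [0, 0, 0.1]}, {"grip": 1, "linear": [-2, -1, 200], "rot": [0, 0, 0.1]}, {"grip": 1, "linear": [-2, -1, 214], "rot": [0, 0, 0.1]}, {"grip": 1, "linear": [-2, -1, 214], "rot": [0, 0, 0.1]}, {"grip": 0, "linear": [-2, -1, 214], "rot": [0, 0, 0.1]}, {"grip": 0, "linear": [-2, -1, 214], "rot": [0, 0, 0.1]}, {"grip": 0, "linear": [-2, -1, 214], "rot": [0, 0, 0.1]}, {"grip": 0, "linear": [-2, -1, 214], "rot": [0, 0, 0.1]}]'

```text
clock: 5.15
position: [417.0, -327.8, 48.1]
ee_rot: [-0.672, 0.741, -0.0, -0.0]
contact_force: [0.0, 0.1, -3.9]
gripper_width: 17.1
grasp_force: 59.9
```

```bash
python3 -c "
from h import *
st=arm.read_state(); print({k:np.round(v,3).tolist() for k,v in st.items()})"
```

```text
{'clock': 5.15, 'joints': [-0.36, 0.437, -0.449, 0.0, -0.685, 0.262], 'joint_vel': [0.002, 0.007, -0.003, -0.013, 0.038, 0.003], 'joint_efforts': [-0.549, -35.729, 12.344, 2.809, -0.092, -0.008], 'position': [417.004, -327.808, 48.122], 'ee_rot': [-0.672, 0.741, -0.0, -0.0], 'contact_force': [0.042, 0.1, -3.928], 'wrist_torque': [-0.024, -0.039, 0.036], 'grasp_force': 59.92, 'gripper_width': 17.149}
```

>>> arm_command --rows '[{"grip": 0, "linear": [0, 0, -5], "rot": [0, 0, 0]}, {"grip": 0, "linear": [0, 0, -20], "rot": [0, 0, 0]}, {"grip": 0, "linear": [0, 0, -50], "rot": [0, 0, 0]}, {"grip": 0, "linear": [0, 0, -90], "rot": [0, 0, 0]}, {"grip": 0, "linear": [0, 0, -130], "rot": [0, 0, 0]}, {"grip": 0, "linear": [0, 0, -155], "rot": [0, 0, 0]}, {"grip": 0, "linear": [0, 0, -170], "rot": [0, 0, 0]}, {"grip": 0, "linear": [0, 0, -170], "rot": [0, 0, 0]}, {"grip": 0, "linear": [0, 0, -170], "rot": [0, 0, 0]}]'

```text
clock: 6.28
position: [416.2, -327.1, 215.8]
ee_rot: [-0.671, 0.741, 0.002, -0.0]
contact_force: [0.6, 0.7, -5.6]
gripper_width: 16.9
grasp_force: 59.7
```

```bash
cat > k.py <<'E'
from h import *
P={}; C={}
from scipy.optimize import least_squares
st=arm.read_state(); print({k:np.round(v,3).tolist() for k,v in st.items() if k in('position','ee_rot','contact_force','wrist_torque','grasp_force','gripper_width')})
boxes={'top':(262,140,328,206),'scene':(300,165,358,215)}
vis=[]
for n in ('top','scene'):
    p=imaging.get_image(n); P[n]=p
    f=cv2.imread('pics/%s.png'%n); a,b,c,d=boxes[n]
    hsv=cv2.cvtColor(f,cv2.COLOR_BGR2HSV)[b:d,a:c]
    m=cv2.inRange(hsv,(18,20,150),(40,120,255))
    k,l,s,ce=cv2.connectedComponentsWithStats(m); i=1+np.argmax(s[1:,4]); m=(l==i).astype(np.uint8)*255
    cs,_=cv2.findContours(m,cv2.RETR_EXTERNAL,cv2.CHAIN_APPROX_NONE); cc=max(cs,key=cv2.contourArea)
    h=cv2.convexHull(cc); C[n]=cc[:,0]+[a,b]; print(n,s[i],cv2.fitEllipse(h))
    crop=f[b:d,a:c]; vis.append(cv2.resize(np.hstack([crop,cv2.cvtColor(m,cv2.COLOR_GRAY2BGR)]),(780,280),interpolation=cv2.INTER_NEAREST))
cv2.imwrite('pics/k.png',np.vstack(vis))
E
python3 k.py
```

```text
{'position': [416.192, -327.116, 215.78], 'ee_rot': [-0.671, 0.741, 0.002, -0.0], 'contact_force': [0.554, 0.663, -5.635], 'wrist_torque': [0.007, -0.024, 0.045], 'grasp_force': 59.684, 'gripper_width': 16.868}
top [   0    0   66   54 1518] ((34.350608825683594, 23.821334838867188), (56.88084030151367, 65.72862243652344), 94.11087036132812)
scene [  0   0  58  41 915] ((34.39997482299805, 19.855159759521484), (39.057289123535156, 63.94438552856445), 80.3823471069336)
```

View pics/k.png

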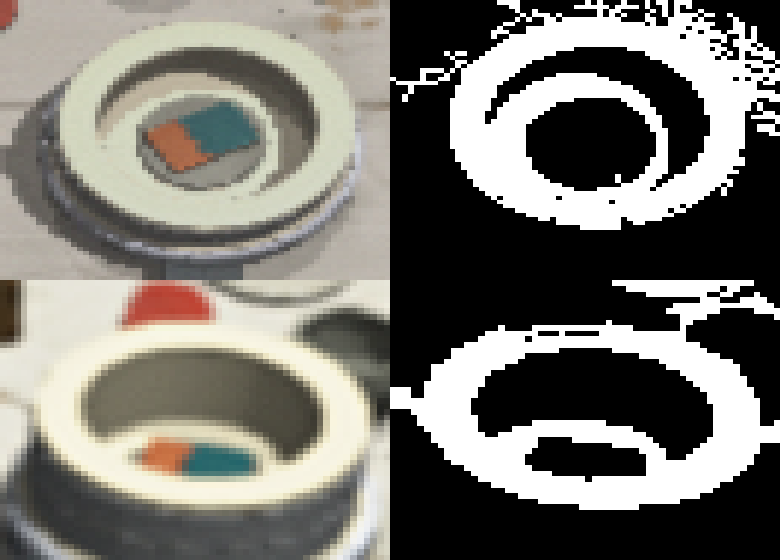

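The crops show the rim's outer edge in full. In the top crop it spans x 60–341 and y 22–231. In the scene crop it spans x 35–370 and y 40–225. I'll fit a 76 mm circle of unknown height to those extents.

```bash
cat > fit.py <<'E'
from h import *
from scipy.optimize import least_squares
P={n:imaging.get_image(n) for n in ('top','scene')}
O={'top':[262+60/5.909,262+341/5.909,140+22/4.242,140+231/4.242],'scene':[300+35/6.724,300+370/6.724,165+40/5.6,165+225/5.6]}
t=np.linspace(0,2*np.pi,181)
def ext(n,v):
    q=np.array([proj(P[n],[v[0]+76*np.cos(a),v[1]+76*np.sin(a),v[2]]) for a in t]); return np.array([q[:,0].min(),q[:,0].max(),q[:,1].min(),q[:,1].max()])
f=lambda v: np.concatenate([ext(n,v)-(np.array(O[n])-.5) for n in P])
r=least_squares(f,[672,-100,100],diff_step=1e-3); print(r.x.round(1),r.fun.round(2))
for n in ('top','scene'):
  g=lambda v: ext(n,[*v,r.x[2]])-(np.array(O[n])-.5)
  print(n,least_squares(g,[672,-100],diff_step=1e-3).x.round(1))
for n in P: # lid check on the table from initial pics? panel seam
  print(n,[ (np.round(k['pixel'],1),atz(P[n],k['pixel'],50)) for k in models.tip_of(P[n],'kiln_centre')[:1]])
E
python3 fit.py
```

```text
[ 665.1 -101.6  101. ] [-2.15  1.59 -0.59  0.14 -0.71  0.17  1.16  1.42]
top [664.6 -98.9]
scene [670.1 -99. ]
top [(array([297.5, 169. ]), array([ 678. , -111.3,   50. ]))]
scene [(array([326.7, 203.9]), array([ 653.7, -106.1,   50. ]))]
```

>>> arm_command --rows '[{"grip": 0, "linear": [-20, -5, -30], "rot": [0, 0, -0.12]}, {"grip": 0, "linear": [-45, -12, -60], "rot": [0, 0, -0.3]}, {"grip": 0, "linear": [-75, -20, -90], "rot": [0, 0, -0.48]}, {"grip": 0, "linear": [-105, -28, -120], "rot": [0, 0, -0.66]}, {"grip": 0, "linear": [-135, -36, -150], "rot": [0, 0, -0.84]}, {"grip": 0, "linear": [-165, -44, -180], "rot": [0, 0, -1.02]}, {"grip": 0, "linear": [-195, -52, -210], "rot": [0, 0, -1.2]}, {"grip": 0, "linear": [-220, -58, -240], "rot": [0, 0, -1.38]}, {"grip": 0, "linear": [-234, -62, -260], "rot": [0, 0, -1.56]}, {"grip": 0, "linear": [-234, -62, -264], "rot": [0, 0, -1.668]}]'

```text
clock: 7.82
position: [502.4, -99.9, 482.5]
ee_rot: [1.0, 0.002, 0.001, -0.0]
contact_force: [-0.0, 0.3, -6.1]
gripper_width: 16.9
grasp_force: 59.8
```

>>> arm_command --rows '[{"grip": 0, "linear": [0, 0, 0], "rot": [0, 0, 0]}, {"grip": 0, "linear": [0, 0, 0], "rot": [0, 0, 0]}]'

```text
clock: 8.07
position: [501.5, -101.0, 480.6]
ee_rot: [1.0, -0.001, -0.001, -0.0]
contact_force: [-0.3, 0.2, -5.9]
gripper_width: 16.9
grasp_force: 59.8
```

```bash
python3 w.py w2
```

```text
8.075 [ 501.5 -101.   480.6] [ 1.    -0.001 -0.001 -0.   ] [[0.0, -0.96, -0.27, 69.3], [1.0, 0.0, -0.0, -1.07], [0.0, -0.27, 0.96, -143.36], [0.0, 0.0, 0.0, 1.0]] 311.50289366811177
kiln_centre 0.69 [278.8  69.7] [ 658.7 -101.3   50. ]
lid_grip 0.84 [277.  278.8] [273.6 -97.3  64. ]
selector_grip 0.42 [273.5 230.1] [383.  -91.3  84. ]
lid 0.95 [276.1 230.7] [352.4 -95.4   0. ]
kiln 0.65 [225.3   1.  326.1 106.2]
lid 0.76 [144.6 104.4 412.9 356.5]
```

View pics/w2.png

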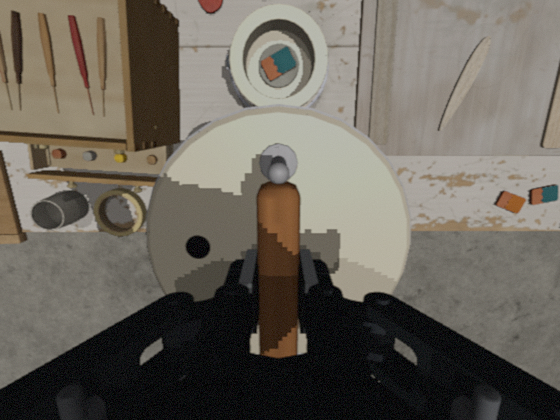

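The lid is held level with its centre near (279,230). The kiln rim is fully visible at the top, spanning columns 230–328 from row 5. I'll fit both circles.

```bash
cat > fit2.py <<'E'
from h import *
from scipy.optimize import least_squares
st=arm.read_state(); p=imaging.get_image('wrist')
g=cv2.GaussianBlur(cv2.cvtColor(p['frame'],cv2.COLOR_RGB2GRAY),(3,3),0).astype(float)
def edges(cx,cy,r0,r1,angs,bright_in=True):
    out=[]
    for a in angs:
        rr=np.arange(r0,r1,.25); X=(cx+rr*np.cos(a)).astype(np.float32); Y=(cy+rr*np.sin(a)).astype(np.float32)
        v=cv2.remap(g.astype(np.float32),X[None],Y[None],cv2.INTER_LINEAR)[0]; d=v[8:]-v[:-8]
        i=np.argmin(d)
        if d[i]<-15: out.append((X[i+4],Y[i+4]))
    return np.array(out)
def fit(E,x0,R,free):
    t=np.linspace(0,2*np.pi,241)
    def f(v):
        z=v[2] if free else x0[2]
        q=np.array([proj(p,[v[0]+R*np.cos(a),v[1]+R*np.sin(a),z],st) for a in t]).astype(np.float32)
        return [cv2.pointPolygonTest(q.reshape(-1,1,2),(float(e[0]),float(e[1])),True) for e in E]
    r=least_squares(f,x0 if free else x0[:2],diff_step=1e-3,loss='soft_l1'); return r.x.round(1),np.abs(r.fun).mean().round(2)
A=np.radians(np.r_[150:400:5])
E=edges(278.7,55,43,58,A); print('kiln',len(E),E.min(0),E.max(0)); print(fit(E,[672,-100,100],76,True))
for h in (85,100,115): print(h,fit(E,[672,-100,h],76,False))
A2=np.radians(np.r_[170:250:5,290:370:5])
E=edges(279,230,115,142,A2); print('lid',len(E),E.min(0),E.max(0)); zt=st['position'][2]-20
print(fit(E,[500,-100,zt],76,False),fit(E,[500,-100,zt],76,True))
print(st['position'].__repr__())
E
python3 fit2.py
```

```text
kiln 41 [ 2.2913931e+02 -1.4923418e-01] [327.01544  80.75   ]
(array([ 666.7, -100.5,   95.7]), np.float64(1.22))
85 (array([ 670.8, -100.2]), np.float64(1.33))
100 (array([ 665.2, -100.6]), np.float64(1.37))
115 (array([ 659.7, -101.7]), np.float64(2.03))
lid 22 [145.06615 119.11627] [410.      241.46098]
(array([503.2, -99.3]), np.float64(4.59)) (array([503.8, -99.4, 458.2]), np.float64(4.39))
array([ 501.64997334, -100.98349781,  481.26994089])
```

>>> arm_command --rows '[{"grip": 0, "linear": [20, 0, 30], "rot": [0, 0, 0]}, {"grip": 0, "linear": [45, 1, 70], "rot": [0, 0, 0]}, {"grip": 0, "linear": [70, 1, 115], "rot": [0, 0, 0]}, {"grip": 0, "linear": [95, 1, 160], "rot": [0, 0, 0]}, {"grip": 0, "linear": [120, 1, 205], "rot": [0, 0, 0]}, {"grip": 0, "linear": [145, 1, 250], "rot": [0, 0, 0]}, {"grip": 0, "linear": [158, 1, 285], "rot": [0, 0, 0]}, {"grip": 0, "linear": [162, 1, 302], "rot": [0, 0, 0]}, {"grip": 0, "linear": [162, 1, 302], "rot": [0, 0, 0]}, {"grip": 0, "linear": [162, 1, 302], "rot": [0, 0, 0]}]'

```text
clock: 9.82
position: [664.5, -102.2, 181.8]
ee_rot: [1.0, -0.0, 0.002, 0.0]
contact_force: [0.6, 0.2, -5.0]
gripper_width: 16.9
grasp_force: 59.7
```

```bash
cat > s.py <<'E'
from h import *
st=arm.read_state(); print({k:np.round(v,3).tolist() for k,v in st.items() if k in('clock','position','ee_rot','contact_force','wrist_torque','grasp_force')})
E
python3 s.py; python3 - <<'E'
from h import *
p=imaging.get_image('scene'); q=imaging.get_image('top')
a=cv2.resize(p['frame'][130:270,230:400],(400,400),interpolation=cv2.INTER_CUBIC);b=cv2.resize(q['frame'][120:220,245:345],(400,400),interpolation=cv2.INTER_CUBIC)
save({'frame':np.hstack([a,b])},'over.png')
E
```

```text
{'clock': 9.825, 'position': [664.504, -102.227, 181.75], 'ee_rot': [1.0, -0.0, 0.002, 0.0], 'contact_force': [0.639, 0.191, -5.03], 'wrist_torque': [-0.05, 0.026, 0.025], 'grasp_force': 59.68}
```

View pics/over.png

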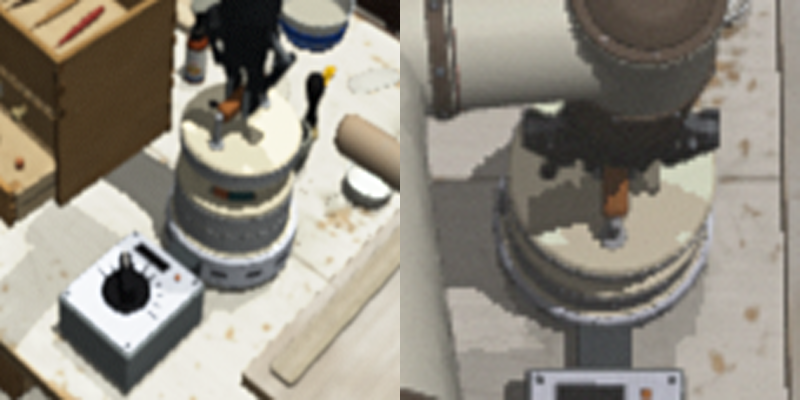

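Both views show the lid hovering over the kiln, well aligned. Next is a guarded descent.

>>> arm_command --rows '[{"grip": 0, "linear": [0, 0, 6], "rot": [0, 0, 0]}, {"grip": 0, "linear": [0, 0, 12], "rot": [0, 0, 0]}, {"grip": 0, "linear": [0, 0, 16], "rot": [0, 0, 0]}, {"grip": 0, "linear": [0, 0, 18], "rot": [0, 0, 0]}, {"grip": 0, "linear": [0, 0, 20], "rot": [0, 0, 0]}, {"grip": 0, "linear": [0, 0, 21], "rot": [0, 0, 0]}, {"grip": 0, "linear": [0, 0, 22], "rot": [0, 0, 0]}, {"grip": 0, "linear": [0, 0, 23], "rot": [0, 0, 0]}, {"grip": 0, "linear": [0, 0, 24], "rot": [0, 0, 0]}, {"grip": 0, "linear": [0, 0, 24], "rot": [0, 0, 0]}]'

```text
clock: 11.18
position: [663.6, -102.0, 155.2]
ee_rot: [1.0, -0.0, -0.0, 0.0]
contact_force: [0.4, -0.5, -6.1]
gripper_width: 16.7
grasp_force: 59.8
```

>>> arm_command --rows '[{"grip": 0, "linear": [0, 0, 1], "rot": [0, 0, 0]}, {"grip": 0, "linear": [0, 0, 2], "rot": [0, 0, 0]}, {"grip": 0, "linear": [0, 0, 3], "rot": [0, 0, 0]}, {"grip": 0, "linear": [0, 0, 3], "rot": [0, 0, 0]}]'

```text
clock: 11.68
position: [663.8, -102.0, 154.8]
ee_rot: [1.0, -0.0, 0.001, 0.0]
contact_force: [-3.5, 2.6, 5.2]
gripper_width: 17.1
grasp_force: 61.3
```

>>> arm_command --rows '[{"grip": 0, "linear": [0, 0, 1], "rot": [0, 0, 0]}, {"grip": 0, "linear": [0, 0, 1], "rot": [0, 0, 0]}, {"grip": 0, "linear": [0, 0, 1], "rot": [0, 0, 0]}]'

```text
clock: 12.05
position: [663.9, -102.0, 154.7]
ee_rot: [1.0, 0.0, 0.001, 0.0]
contact_force: [-5.8, 3.6, 8.4]
gripper_width: 17.3
grasp_force: 61.7
```

```bash
python3 s.py; python3 - <<'E'
from h import *
p=imaging.get_image('scene'); q=imaging.get_image('top')
a=cv2.resize(p['frame'][150:250,280:380],(400,400),interpolation=cv2.INTER_CUBIC);b=cv2.resize(q['frame'][120:220,245:345],(400,400),interpolation=cv2.INTER_CUBIC)
save({'frame':np.hstack([a,b])},'on.png')
E
```

```text
{'clock': 12.05, 'position': [663.852, -102.041, 154.723], 'ee_rot': [1.0, 0.0, 0.001, 0.0], 'contact_force': [-5.759, 3.589, 8.431], 'wrist_torque': [0.724, 1.685, -0.06], 'grasp_force': 61.724}
```

View pics/on.png

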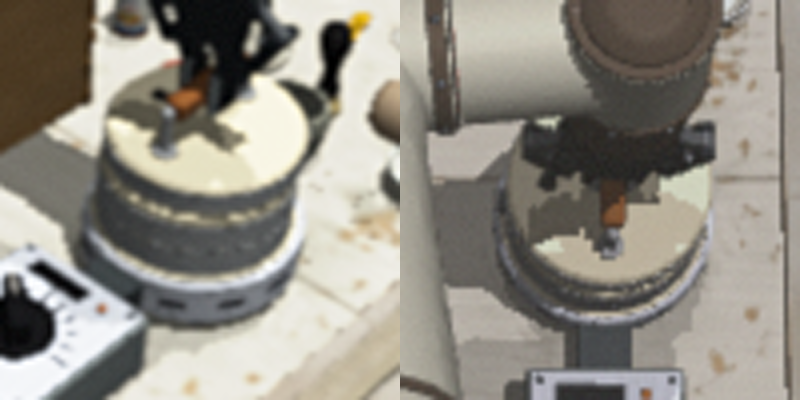

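The lid is seated with about 14 N of preload, and it looks flat in both views. I'll ease off the preload, open, and rise.

>>> arm_command --rows '[{"grip": 0, "linear": [0, 0, -1], "rot": [0, 0, 0]}, {"grip": 0, "linear": [0, 0, -2], "rot": [0, 0, 0]}, {"grip": 0.3, "linear": [0, 0, -2], "rot": [0, 0, 0]}, {"grip": 0.6, "linear": [0, 0, -2], "rot": [0, 0, 0]}, {"grip": 0.8, "linear": [0, 0, -2], "rot": [0, 0, 0]}, {"grip": 0.8, "linear": [0, 0, -2], "rot": [0, 0, 0]}, {"grip": 0.8, "linear": [0, 0, -2], "rot": [0, 0, 0]}]'

```text
clock: 13.02
position: [663.8, -102.0, 153.2]
ee_rot: [1.0, -0.0, 0.0, 0.0]
contact_force: [0.1, -0.6, 0.2]
gripper_width: 67.9
grasp_force: 0.0
```

```bash
python3 s.py
```

```text
{'clock': 13.025, 'position': [663.788, -102.044, 153.202], 'ee_rot': [1.0, -0.0, 0.0, 0.0], 'contact_force': [0.125, -0.609, 0.2], 'wrist_torque': [0.009, 0.003, -0.025], 'grasp_force': 0.0}
```

>>> arm_command --rows '[{"grip": 0.8, "linear": [0, 0, -20], "rot": [0, 0, 0]}, {"grip": 0.8, "linear": [0, 0, -70], "rot": [0, 0, 0]}, {"grip": 0.8, "linear": [-10, 0, -130], "rot": [0, 0, 0]}, {"grip": 0.8, "linear": [-50, 0, -185], "rot": [0, 0, 0]}, {"grip": 0.8, "linear": [-90, 0, -230], "rot": [0, 0, 0]}, {"grip": 0.8, "linear": [-94, 0, -247], "rot": [0, 0, 0]}, {"grip": 0.8, "linear": [-94, 0, -247], "rot": [0, 0, 0]}, {"grip": 0.8, "linear": [-94, 0, -247], "rot": [0, 0, 0]}]'

```text
clock: 14.02
position: [569.6, -101.7, 398.5]
ee_rot: [1.0, -0.0, -0.001, -0.0]
contact_force: [1.0, -0.6, -0.1]
gripper_width: 68.3
grasp_force: 0.0
```

```bash
python3 w.py w3
```

```text
14.025 [ 569.6 -101.7  398.5] [ 1.    -0.    -0.001 -0.   ] [[0.0, -0.96, -0.27, 69.3], [1.0, 0.0, -0.0, -1.07], [0.0, -0.27, 0.96, -143.36], [0.0, 0.0, 0.0, 1.0]] 311.50289366811177
panel_centre 0.96 [278.6 228.8] [ 473.8 -101.4   62. ]
lid_grip 0.76 [280.5  98.1] [ 673.9 -104.    64. ]
selector_grip 0.94 [276.3 239.9] [463.  -97.7  84. ]
lid 0.73 [275.   99.8] [675.9 -95.4   0. ]
kiln 0.97 [242.8 161.2 315.6 265.8]
lid 0.95 [216.5  32.2 341.4 161.8]
selector 0.56 [261.8 216.5 299.2 255.7]
```

View pics/w3.png

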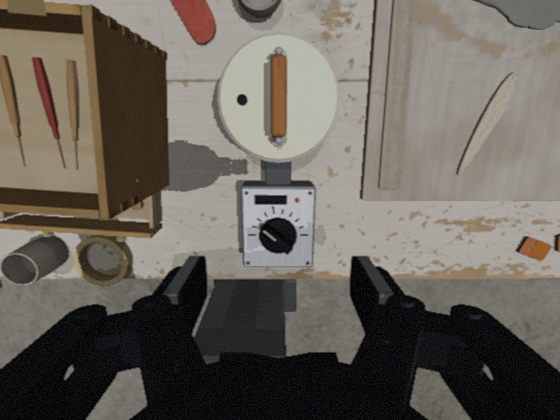

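The lid sits over the kiln on the box's centre line, with the disc centred near (279,97). The selector's white line points up and to the left, at roughly mark 2 or 3. I'll check the lid's centring numerically against the bare-rim pictures and measure the selector's angle.

```bash
cat > chk.py <<'E'
from h import *
from scipy.optimize import least_squares
t=np.radians(np.arange(0,360,4))
def circ(p,v,z,st,R=76): return np.array([proj(p,[v[0]+R*np.cos(a),v[1]+R*np.sin(a),z],st) for a in t])
def fit(p,f,z,v,st=None,w=5):
    g=cv2.cvtColor(f,cv2.COLOR_RGB2GRAY).astype(np.float32); v=np.array(v,float)
    for it in range(6):
        q=circ(p,v,z,st); o=circ(p,v,z,st,80); n=(o-q)/np.linalg.norm(o-q,axis=1)[:,None]
        s=np.arange(-w,w+.01,.25); X=(q[:,0,None]+n[:,0,None]*s).astype(np.float32); Y=(q[:,1,None]+n[:,1,None]*s).astype(np.float32)
        I=cv2.remap(g,X,Y,cv2.INTER_LINEAR); d=I[:,6:]-I[:,:-6]; i=d.argmin(1); ok=d.min(1)<-25; r=s[i+3]
        J=np.stack([(circ(p,v+e,z,st)-q) for e in ([1,0],[0,1])],2); A=(J*n[:,:,None]).sum(1)
        k=ok.copy()
        for _ in range(4):
            M=np.c_[A,np.ones(len(A))][k]; x=np.linalg.lstsq(M,r[k],rcond=None)[0]; e=r-np.c_[A,np.ones(len(A))]@x; k=ok&(abs(e)<max(1,1.5*np.std(e[k])))
        v+=x[:2]
    return v.round(1),int(k.sum()),e[k].std().round(2),round(x[2],2)
st=arm.read_state(); P={n:imaging.get_image(n) for n in ('top','scene','wrist')}
for n in ('top','scene'):
    f0=cv2.cvtColor(cv2.imread('pics/%s.png'%n),cv2.COLOR_BGR2RGB)
    print(n,'rim z107',fit(P[n],f0,107,[666,-100]),'lid z135',fit(P[n],P[n]['frame'],135,[666,-102]))
p=P['wrist']; print('wrist lid',fit(p,p['frame'],135,[666,-102],st))
f2=cv2.cvtColor(cv2.imread('pics/w2.png'),cv2.COLOR_BGR2RGB); s2=dict(position=[501.5,-101,480.6],ee_rot=[1,-.001,-.001,0])
for h in (101,107): print('wrist rim',h,fit(p,f2,h,[666,-100],s2))
c=p['frame'][205:265,245:312]; save({'frame':cv2.resize(c,(670,600),interpolation=cv2.INTER_CUBIC)},'sel.png')
E
python3 chk.py
```

```text
top rim z107 (array([ 664. , -105.1]), 73, np.float64(0.19), np.float64(-0.65)) lid z135 (array([ 669.7, -106. ]), 39, np.float64(0.49), np.float64(0.05))
scene rim z107 (array([ 663.8, -103.1]), 69, np.float64(0.33), np.float64(-0.18)) lid z135 (array([ 664.2, -106.1]), 64, np.float64(0.36), np.float64(-0.26))
wrist lid (array([ 666.6, -100.5]), 33, np.float64(0.19), np.float64(-3.51))
wrist rim 101 (array([ 668.3, -101.4]), 25, np.float64(0.47), np.float64(1.04))
wrist rim 107 (array([ 667.2, -101.3]), 27, np.float64(0.48), np.float64(0.45))
```

View pics/sel.png

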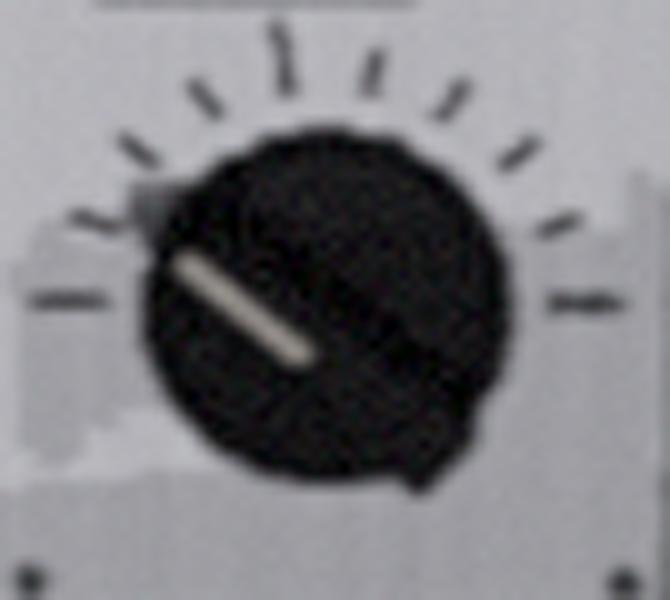

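The close crop shows the white line running from (183,262) to (305,352). That is about 36–40° clockwise from the first tick, so the selector is on the third mark. It needs to turn 80° clockwise, which is four clicks.

```bash
python3 - <<'E'
from h import *
st=arm.read_state(); p=imaging.get_image('wrist'); print(np.round(st['position'],1),st['joints'])
print('axis by ticks',atz(p,(277.4,234.7),62,st),[atz(p,r['pixel'],84,st) for r in models.tip_of(p,'selector_grip')[:1]])
c0=atz(p,(245-.5+183/10,205-.5+262/10),95,st);c1=atz(p,(245-.5+305/10,205-.5+352/10),95,st);print(c0,c1,np.degrees(np.arctan2(*(c0-c1)[1::-1])))
E
```

```text
[ 569.7 -102.   400.3] [ 1.02641841e-01  2.40648807e-01  2.14030756e-01  1.71370408e-05
 -1.54416882e+00  1.46734108e+00]
axis by ticks [464.1 -99.8  62. ] [array([464.2, -99.5,  84. ])]
[482.5 -77.6  95. ] [467.9 -96.2  95. ] 51.869992308214236
```

>>> arm_command --rows '[{"grip": 0.8, "linear": [-50, 0, 30], "rot": [0, 0, -0.18]}, {"grip": 0.8, "linear": [-100, -1, 70], "rot": [0, 0, -0.36]}, {"grip": 0.8, "linear": [-106, -1, 120], "rot": [0, 0, -0.54]}, {"grip": 0.8, "linear": [-106, -1, 170], "rot": [0, 0, -0.72]}, {"grip": 0.8, "linear": [-106, -1, 220], "rot": [0, 0, -0.873]}, {"grip": 0.8, "linear": [-106, -1, 260], "rot": [0, 0, -0.873]}, {"grip": 0.8, "linear": [-106, -1, 274], "rot": [0, 0, -0.873]}, {"grip": 0.8, "linear": [-106, -1, 274], "rot": [0, 0, -0.873]}, {"grip": 0.8, "linear": [-106, -1, 274], "rot": [0, 0, -0.873]}]'

```text
clock: 15.85
position: [465.1, -100.8, 128.0]
ee_rot: [0.906, 0.423, 0.002, 0.001]
contact_force: [-0.1, -0.1, 0.5]
gripper_width: 68.3
grasp_force: 0.0
```

```bash
python3 w.py w4; python3 s.py
```

```text
15.85 [ 465.1 -100.8  128. ] [0.906 0.423 0.002 0.001] [[0.0, -0.96, -0.27, 69.92], [1.0, 0.0, 0.0, -0.25], [-0.0, -0.27, 0.96, -143.35], [0.0, 0.0, 0.0, 1.0]] 311.50289366811177
panel_centre 0.78 [284.9 215.6] [474.2 -97.7  62. ]
selector_grip 0.77 [276. 239.] [ 463.5 -100.7   84. ]
kiln 0.67 [233.2 186.3 321.  282.3]
lid 0.74 [450.3   0.6 560.  156. ]
selector 0.74 [231.4 184.9 321.3 284.4]
{'clock': 16.3, 'position': [463.757, -100.873, 126.525], 'ee_rot': [0.906, 0.422, 0.0, 0.0], 'contact_force': [-0.365, 0.503, 0.639], 'wrist_torque': [0.019, 0.002, 0.043], 'grasp_force': 0.0}
```

>>> arm_command --rows '[{"grip": 0.8, "linear": [0, 0, 20], "rot": [0, 0, 0]}, {"grip": 0.8, "linear": [0, 0, 40], "rot": [0, 0, 0]}, {"grip": 0.8, "linear": [0, 0, 47], "rot": [0, 0, 0]}, {"grip": 0.8, "linear": [0, 0, 48], "rot": [0, 0, 0]}, {"grip": 0, "linear": [0, 0, 48], "rot": [0, 0, 0]}, {"grip": 0, "linear": [0, 0, 48], "rot": [0, 0, 0]}, {"grip": 0, "linear": [0, 0, 48], "rot": [0, 0, 0]}, {"grip": 0, "linear": [0, 0, 48], "rot": [0, 0, 0]}]'

```text
clock: 17.3
position: [463.7, -100.7, 79.0]
ee_rot: [0.906, 0.422, 0.0, -0.0]
contact_force: [-1.8, 2.1, 6.6]
gripper_width: 14.3
grasp_force: 59.6
```

```bash
python3 s.py
```

```text
{'clock': 17.3, 'position': [463.705, -100.685, 79.0], 'ee_rot': [0.906, 0.422, 0.0, -0.0], 'contact_force': [-1.798, 2.076, 6.573], 'wrist_torque': [0.728, 0.641, -0.049], 'grasp_force': 59.557}
```

>>> arm_command --rows '[{"grip": 0, "linear": [0, 0, -1], "rot": [0, 0, 0.1]}, {"grip": 0, "linear": [0, 0, -1], "rot": [0, 0, 0.25]}, {"grip": 0, "linear": [0, 0, -1], "rot": [0, 0, 0.4]}, {"grip": 0, "linear": [0, 0, -1], "rot": [0, 0, 0.55]}, {"grip": 0, "linear": [0, 0, -1], "rot": [0, 0, 0.7]}, {"grip": 0, "linear": [0, 0, -1], "rot": [0, 0, 0.85]}, {"grip": 0, "linear": [0, 0, -1], "rot": [0, 0, 1.0]}, {"grip": 0, "linear": [0, 0, -1], "rot": [0, 0, 1.15]}, {"grip": 0, "linear": [0, 0, -1], "rot": [0, 0, 1.3]}, {"grip": 0, "linear": [0, 0, -1], "rot": [0, 0, 1.396]}]'

```text
clock: 18.55
position: [463.7, -101.1, 79.1]
ee_rot: [0.965, -0.261, 0.0, 0.0]
contact_force: [-0.6, -1.3, -1.3]
gripper_width: 14.6
grasp_force: 59.2
```

>>> arm_command --rows '[{"grip": 0, "linear": [0, 0, 0], "rot": [0, 0, 0]}, {"grip": 0, "linear": [0, 0, 0], "rot": [0, 0, 0]}, {"grip": 0, "linear": [0, 0, 0], "rot": [0, 0, 0]}]'

```text
clock: 18.92
position: [463.7, -101.1, 79.1]
ee_rot: [0.966, -0.259, -0.0, 0.0]
contact_force: [1.0, -3.7, -4.6]
gripper_width: 14.4
grasp_force: 58.9
```

```bash
python3 s.py
```

```text
{'clock': 18.925, 'position': [463.657, -101.051, 79.087], 'ee_rot': [0.966, -0.259, -0.0, 0.0], 'contact_force': [0.952, -3.676, -4.635], 'wrist_torque': [-0.881, -0.456, -0.013], 'grasp_force': 58.923}
```

The tool is at −30°, which is the seventh mark, with no residual torque. I'll open and rise clear.

>>> arm_command --rows '[{"grip": 0.4, "linear": [0, 0, 0], "rot": [0, 0, 0]}, {"grip": 0.8, "linear": [0, 0, 0], "rot": [0, 0, 0]}, {"grip": 0.8, "linear": [0, 0, 0], "rot": [0, 0, 0]}, {"grip": 0.8, "linear": [0, 0, -10], "rot": [0, 0, 0]}, {"grip": 0.8, "linear": [0, 0, -50], "rot": [0, 0, 0]}, {"grip": 0.8, "linear": [0, 0, -110], "rot": [0, 0, 0]}, {"grip": 0.8, "linear": [0, 0, -160], "rot": [0, 0, 0]}, {"grip": 0.8, "linear": [0, 0, -180], "rot": [0, 0, 0]}, {"grip": 0.8, "linear": [0, 0, -180], "rot": [0, 0, 0]}, {"grip": 0.8, "linear": [0, 0, -180], "rot": [0, 0, 0]}]'

```text
clock: 20.18
position: [462.8, -100.8, 258.3]
ee_rot: [0.966, -0.259, -0.001, 0.0]
contact_force: [-0.2, -0.1, 0.1]
gripper_width: 68.5
grasp_force: 0.0
```

```bash
python3 w.py w5; python3 chk.py | head -2
```

```text
20.175 [ 462.8 -100.8  258.3] [ 0.966 -0.259 -0.001  0.   ] [[0.0, -0.96, -0.27, 68.69], [1.0, 0.0, -0.0, -1.21], [0.0, -0.27, 0.96, -143.36], [0.0, 0.0, 0.0, 1.0]] 311.50289366811177
panel_centre 0.57 [272.5 176.3] [ 477.6 -100.9   62. ]
lid_grip 0.62 [115.1 325.2] [413.9 165.1  64. ]
selector_grip 0.65 [277.9 189.4] [ 465.9 -101.    84. ]
lid 0.89 [ 47.8   1.5 246.6  84.1]
selector 0.78 [252.9 160.5 309.  217.8]
top rim z107 (array([ 664. , -105.1]), 73, np.float64(0.19), np.float64(-0.65)) lid z135 (array([ 666.4, -105. ]), 65, np.float64(0.38), np.float64(-1.22))
scene rim z107 (array([ 663.8, -103.1]), 69, np.float64(0.33), np.float64(-0.18)) lid z135 (array([ 664.3, -105.6]), 62, np.float64(0.31), np.float64(-0.18))
```

View pics/w5.png

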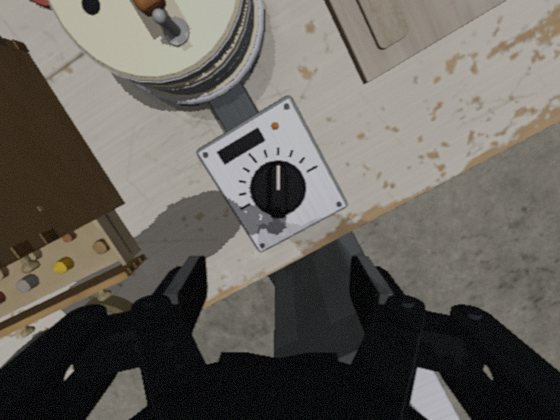

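The white line at (278,178) points straight up the tool's axis, at −30°, so the selector is on the seventh mark. The lid is within about 3 mm of the rim's centre in both fixed cameras. I'll hand in.

```bash
python3 -c "
from bench import job; print(job.job_done())"
```

```text
the job is handed in; nothing more can be done
None
```

I handed the job in: the lid is on the kiln's rim, centred to within about 3 mm by the fixed cameras, and the selector is at the seventh mark with the arm clear. The hand-in call gave no verdict. I didn't re-check the tape and beaker at the end, but no move went near them at their height.

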